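Pack out the clamping board with shims and hold the jaw shut

TASK

The sprung jaw of the clamping board runs out of travel before it can grip the offcut that lies against the fence. Stand shim blocks, one after another, upright and square across the board in the gap between offcut and jaw, using no more than it takes for the jaw to press on the stack before its travel ends, and leave the spare shims and everything else where they are. Then slide the jaw shut against the stack by its knob and finish while still holding it there, pressing firmly so that offcut and shims stay clamped against the fence.

Things in the scene. Friction and masses are not known exactly. Their poses are not given: they have to be found in the camera images.
- board: plywood clamping board, fixed to the bench, 346 (its x) x 160 (its y) x 18 mm; origin under its centre, so its top is 18 mm above the origin. Its +x is the direction in which the jaw closes, towards the fence. A jaw slides between two low rails at its -x end (rails stand 16 mm above the board top and end at x = -75 mm); a fixed aluminium fence 40 mm high stands across it at the +x end, screwed down at a different x each time; the board top between them is flat and bare
- work_center (a point): centre (half-way up) of the wood offcut that is to be gripped: loose, 68 mm (its x) x 130 mm (its y) x 45 mm tall, 0.13 to 0.25 kg, lying on the board with its far face against the fence; its axes run like the board's; its near face, where the stack of shims starts, lies 34 mm from this point towards the jaw
- jaw (a joint): travel of the sliding jaw in m: 0 = fully back (as it starts), 0.080 = end of its travel; grows as it moves along the board's +x. A light spring (1.2 N at 0, 2.8 N at 0.08) brings it back to 0 when it is let go
- knob (a point): middle of the round upright black knob on top of the jaw, for gripping or pushing: 22 mm across; its grip part runs from 13 mm below this point to 15 mm above; the point is 80 mm above the bench. The jaw block below it is 70 mm wide (board y), its top 19 mm below this point; the front of the rubber face lies 23 mm ahead of this point (board +x) when not pressed in. The knob moves only along the board's x
- face: rubber front face of the jaw, 56 wide x 28 mm high; origin in the middle of its front surface, 37 mm above the bench, x axis like the board's. It is sprung: it starts to give way at about 5 N, then yields 1 mm per newton, up to 6 mm. At the end of the jaw's travel it stands 80 mm further along the board's x than with the jaw at 0
- shim1_center (a point): centre (half-way up) of one of three equal light-wood shim blocks, 20 mm thick (its x) x 62 mm long (its y) x 36 mm tall (its z, up), 50 g, that stand upright on a 9 mm scrap of plywood at the right
- shim2_center (a point): centre (half-way up) of one of three equal light-wood shim blocks, 20 mm thick (its x) x 62 mm long (its y) x 36 mm tall (its z, up), 50 g, that stand upright on a 9 mm scrap of plywood at the right
- shim3_center (a point): centre (half-way up) of one of three equal light-wood shim blocks, 20 mm thick (its x) x 62 mm long (its y) x 36 mm tall (its z, up), 50 g, that stand upright on a 9 mm scrap of plywood at the right
- shim1: the shim block of shim1_center; origin in the centre of its underside
- shim2: the shim block of shim2_center; origin in the centre of its underside
- shim3: the shim block of shim3_center; origin in the centre of its underside
- spare_offcut: bystander: pine offcut, 68 x 150 x 34 mm, origin in the centre of its underside
- tape_roll: bystander: roll of masking tape lying flat, 104 mm across, 25 mm high, origin in the centre of its underside
Not all that is in view belongs to the job. Leave any black or pink look-alike of the shim2 alone. What is shaped like the shim3 but blue or orange is not meant.

How it is judged:
By the outcome, as a careful person would: the job done as asked, in the order asked, and still so for the second after the job is handed in, while the arm keeps its last pose, push and grip.
It also fails if it takes over 67 s, if anything falls off the work surface, if the arm or the gripper's body presses on something with over 40 N, if the wrist force passes 120 N, or if a joint passes its speed limit or range.

ROBOT

A 7-joint arm with a two-finger parallel gripper is mounted at the origin on a cart in front of the work surface, level with it; the furniture and walls round the work are solid. World frame = base frame: x ahead of the robot, y to its left, z up, the work surface at z = 0. Lengths are in m, angles in degrees, forces in N, time in s.
With the tool pointing down it reaches from about 0.35 to 0.9 m from the base axis. Payload 7.2 kg.
Tool frame: the origin (TCP) lies midway between the tips of the shut fingers; the grasp point (between the pads) lies 19 mm behind it; z points along the fingers, y is the line along which they close (so a half turn about z gives the same grasp; the last joint's range is limited). The gripper opens to 85 mm and grips with 20 to 120 N. Pads are 22 mm wide; open, the fingers measure 114 mm over their backs; the gripper's body (76 mm by 85 mm) begins 54 mm behind the grasp point. The pads swing forward as they close: fully open they stand 13 mm farther back than shut.
Start: joints at [-74.152, 23.554, -0.728, 91.456, 0.321, 64.991, -4.71], TCP at [0.211, 0.588, 0.231] pointing down, gripper open.
Joint ranges: [-169.25, 169.25], [-16.82, 113.86], [-84.01, 82.57], [7.8, 145.47], [-59.2, 239.2], [7.22, 106.19], [-163.78, 163.78]. Speed limits (degrees/s): [136.94, 136.94, 172.46, 172.46, 180, 180, 180].

INTERFACE

Orientations are given as a 3x3 rotation matrix whose columns are the frame's x, y, z axes.
In Python, from station import * gives the robot as it stands.
- The arm moves only by the shell command python3 -m inch 'ROWS' [FORCE]. ROWS is JSON, one flat list of numbers, 7 for each row, row after row: the finger opening in mm, from 0 to 85.4, then the shift along the world's x, y, z in mm, then the turn, a rotation vector about the world's x, y, z in degrees. In form: [gripper, tx, ty, tz, wx, wy, wz, gripper, tx, ty, tz, wx, wy, wz, ...]. A call has 1 to 12 rows; each row shifts and turns the commanded pose from where the row before left it; what a row does not reach is not made up. A row lasts 1/10 s, in which the tool goes at most 50 mm and 8.59 degrees, less where a joint would pass 70% of its speed; a pose out of reach is approached as far as the arm can. A call is refused whole if a number of a shift passes 50 or a number of a turn 8.59, either way. A call with a gripper value outside its range is refused whole. The fingers move at their own pace and stop on an object; FORCE is the grip in N (left out, the last holds). Time passes only in rows, so rows that do not move let the fingers close. It gives the time, the measured TCP pose, the force, the opening and the grip force at its end, in the units of the state.
- get_state(): the state, without advancing time (a new reading comes with each control period).
- camera(name): name is "scene" or "top" or "wrist"; returns (picture, depth): 480x640x3 uint8, red, green, blue; 480x640 float32, m along the optical axis (not along the pixel's ray), 0 where there is no reading.
- camera_info(name): a dict with "fovy" (degrees; the focal length in pixels is half the picture's height over the tangent of half this angle, whatever the lens; pixels are square), "cx", "cy" (the principal point, pixels), "xyz" and "attitude" of the camera in the world. Camera axes: x right, y down, z forward; pixel columns grow to the right and rows downward; lengths in m; the calibration is good to about 2 mm. A picture is of the moment at which its call begins: read the wrist's pose just before it. camera_info takes no time and is no camera call; for the wrist camera it gives the pose at the moment of the call.
- hand_in(): hands the job in; it is judged then, once.
The state is a dict: "clock": time; "joint_pos": joint angles; "joint_velocities": joint speeds; "tau": joint torques, N m; "tool_pos": TCP position; "orientation": TCP orientation; "wrist_force": force on the tool from outside, world axes, zero at the start; "wrist_torque": the same for the moment, N m; "width": finger opening in m; "finger_force": force on a finger pad.
Only numpy, scipy, OpenCV 4.12 (cv2) and the standard library are available. Lean on these libraries where they do the work, as an engineer would, in place of code of your own. Each camera call takes 0.05 s, during which the arm holds its last target. There are 200 camera calls.

## Working session

There is one attempt and no reset: what is moved stays moved. The work goes in short steps, Python scripts to look and compute and a shell command to move; the robot and the scene stay as the last step left them, time stands still between calls to the robot, and variables do not carry over. Pictures are saved under pics/ and viewed, at most 10 in all, crops included, and the job is handed in when it is done.

```bash
mkdir -p pics; ls; cat > h.py <<'E'
from station import *
import numpy as np, cv2
def snap(n,f=None):
    i=camera_info(n); p,d=camera(n)
    np.savez('/tmp/%s.npz'%(f or n),p=p,d=d)
    import pickle; pickle.dump(i,open('/tmp/%s.pkl'%(f or n),'wb'))
    if f: cv2.imwrite('pics/%s.png'%f,p[:,:,::-1])
    return p,d,i
def load(f):
    import pickle
    z=np.load('/tmp/%s.npz'%f); return z['p'],z['d'],pickle.load(open('/tmp/%s.pkl'%f,'rb'))
def rays(i,uv):
    uv=np.asarray(uv,float).reshape(-1,2); f=240/np.tan(np.radians(i['fovy']/2))
    c=np.c_[(uv[:,0]-i['cx'])/f,(uv[:,1]-i['cy'])/f,np.ones(len(uv))]
    return c@np.array(i['attitude']).T
def onplane(i,uv,z):
    r=rays(i,uv); o=np.array(i['xyz']); return o+r*((z-o[2])/r[:,2])[:,None]
def cloud(d,i):
    v,u=np.mgrid[:480,:640]; r=rays(i,np.c_[u.ravel(),v.ravel()])
    return (np.array(i['xyz'])+r*d.ravel()[:,None]).reshape(480,640,3)
E
python3 - <<'E'
from h import *
for n in ['top','scene']:
    p,d,i=snap(n,n); print(n,i)
print(get_state())
a=cv2.imread('pics/top.png')
E
```

```text
pics
top {'fovy': 56.0771904569, 'cx': 311.00511916011675, 'cy': 242.27585395179602, 'xyz': array([ 0.50507126, -0.03129216,  1.2791371 ]), 'attitude': array([[-0.01916419, -0.99694805,  0.07567908],
       [-0.99980568,  0.0194587 ,  0.00315609],
       [-0.00461907, -0.07560389, -0.99712723]])}
scene {'fovy': 44.966659694864504, 'cx': 308.1114426316989, 'cy': 249.53584531293617, 'xyz': array([-0.50839912, -0.77492229,  0.9527962 ]), 'attitude': array([[ 0.5524374 , -0.44742019,  0.70329801],
       [-0.83354951, -0.29941281,  0.4642706 ],
       [ 0.0028524 , -0.84271415, -0.53835371]])}
{'clock': 0.1, 'joint_pos': array([-74.15095284,  23.59673701,  -0.7301665 ,  91.50078676,
         0.32141065,  64.9904788 ,  -4.71008514]), 'joint_velocities': array([ 0.02508904, -0.09534211,  0.01552941, -0.17671389, -0.08006726,
       -0.0405406 ,  0.0599157 ]), 'tau': array([ 2.55720253e-03, -6.01825333e+01,  6.84350040e-01, -3.00091588e+01,
        1.41326457e-02,  6.41451203e-03,  4.12238205e-05]), 'tool_pos': array([0.21113131, 0.58776643, 0.23051187]), 'orientation': array([[-9.41154264e-01,  3.37977045e-01, -4.09684706e-04],
       [ 3.37977278e-01,  9.41153163e-01, -1.44317766e-03],
       [-1.02184864e-04, -1.49671693e-03, -9.99998875e-01]]), 'wrist_force': array([0.3385629 , 0.86614827, 0.41838593]), 'wrist_torque': array([-0.03948445,  0.05768158, -0.02588773]), 'finger_force': 0.0, 'width': 0.08524318143666623}
```

View pics/top.png

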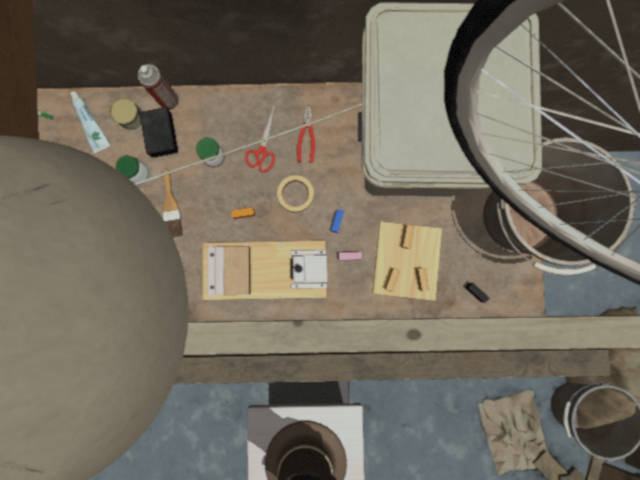

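View pics/scene.png

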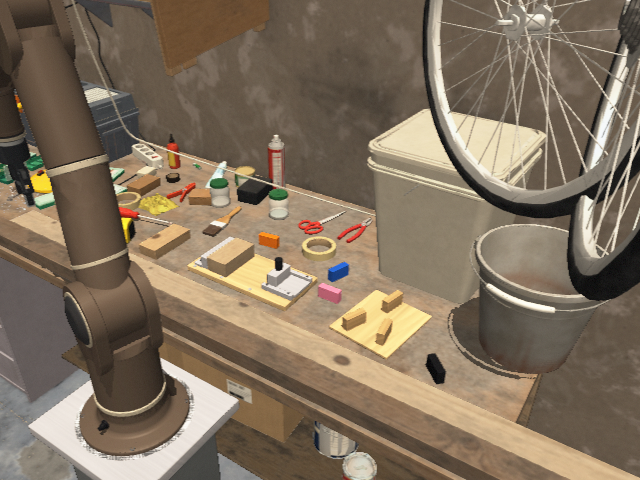

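The top view shows the board at px (203–327, 243–299), fence on the left, jaw knob at about (298,268), and three wood shims on the scrap near (407,236), (391,279), (422,279). The scene view confirms this, and also shows coloured look-alikes (orange, blue, pink, black).

```bash
python3 - <<'E'
from h import *
p,d,i=load('top')
c=onplane(i,[[203,243],[327,242],[326,299],[203,299]],.018);print('board',c.round(3))
print('knob',onplane(i,[[298,268]],.09).round(3),'shims',onplane(i,[[407,236],[391,279],[422,279]],.045).round(3))
print('scrap',onplane(i,[[379,223],[441,226],[437,299],[375,294]],.009).round(3))
w=camera_info('wrist');print(w); s=get_state()
R=np.array(s['orientation']);print('cam in tool',R.T@(w['xyz']-s['tool_pos']),R.T@w['attitude'])
E
```

```text
board [[ 0.605  0.276  0.018]
 [ 0.601 -0.072  0.018]
 [ 0.442 -0.066  0.018]
 [ 0.448  0.276  0.018]]
knob [[0.528 0.008 0.09 ]] shims [[ 0.611 -0.291  0.045]
 [ 0.494 -0.244  0.045]
 [ 0.492 -0.328  0.045]]
scrap [[ 0.652 -0.221  0.009]
 [ 0.64  -0.396  0.009]
 [ 0.436 -0.376  0.009]
 [ 0.453 -0.204  0.009]]
{'fovy': 69.50830669568634, 'cx': 320.30921800489637, 'cy': 235.88972886736778, 'xyz': array([0.13160157, 0.61752529, 0.37245555]), 'attitude': array([[ 0.33725818,  0.88913144,  0.30935771],
       [ 0.94140967, -0.31776668, -0.11301404],
       [-0.00218077,  0.32934725, -0.94420635]])}
cam in tool [ 0.08489306  0.00091596 -0.14195388] [[ 7.63323884e-04 -9.44241422e-01 -3.29253024e-01]
 [ 9.99999475e-01  9.45962199e-04 -3.94508781e-04]
 [ 6.83972446e-04 -3.29252550e-01  9.44241648e-01]]
```

```bash
python3 -m inch '[85,26,-39,2,0,0,-5.8,85,26,-39,2,0,0,-5.8,85,26,-39,2,0,0,-5.8,85,26,-39,2,0,0,-5.8,85,26,-39,2,0,0,-5.8,85,26,-39,2,0,0,-5.8,85,26,-39,2,0,0,-5.8,85,26,-39,2,0,0,-5.8,85,26,-39,2,0,0,-5.8,85,26,-39,2,0,0,-5.8,85,26,-39,2,0,0,-5.8,85,26,-39,2,0,0,-5.8]'
python3 -m inch '[85,0,0,0,0,0,0,85,0,0,0,0,0,0,85,0,0,0,0,0,0]'
python3 - <<'E'
from h import *
p,d,i=snap('wrist','w1'); print(i)
E
```

```text
clock: 1.3
tool_pos: [0.5238, 0.1185, 0.2553]
orientation: [[-0.007, 1.0, -0.0], [1.0, 0.007, 0.0], [0.0, -0.0, -1.0]]
wrist_force: [1.3, 1.1, 0.0]
width: 0.085
finger_force: 0.0
clock: 1.6
tool_pos: [0.5225, 0.1214, 0.2548]
orientation: [[-0.013, 1.0, -0.001], [1.0, 0.013, 0.0], [0.0, -0.001, -1.0]]
wrist_force: [0.0, 0.9, -0.1]
width: 0.0851
finger_force: 0.0
{'fovy': 69.50830669568634, 'cx': 320.30921800489637, 'cy': 235.88972886736778, 'xyz': array([0.52173094, 0.20696551, 0.39682058]), 'attitude': array([[ 9.99899952e-01,  1.34667509e-02,  4.32815994e-03],
       [ 1.41410329e-02, -9.44246701e-01, -3.28934947e-01],
       [-3.42834253e-04,  3.28963243e-01, -9.44342664e-01]])}
```

View pics/w1.png

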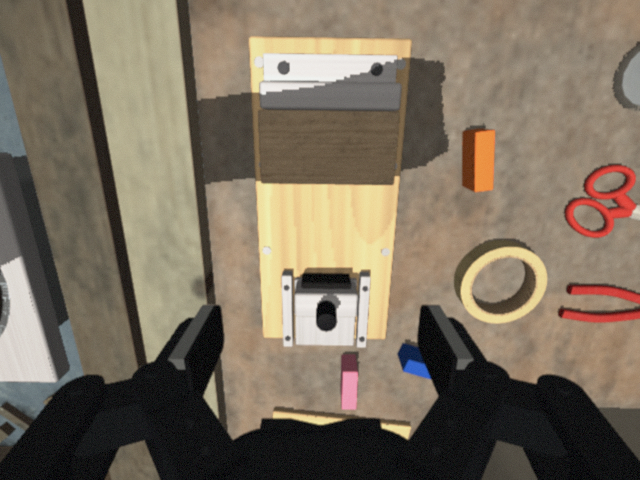

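The wrist view shows the board corners near (250,38), (410,41), (386,340), (264,338). The offcut's near top edge is at v≈183, the black rubber face at v≈274 and the knob top at about (326,308).

```bash
python3 -m inch '[85,2,-46,0,0,0,0,85,2,-46,0,0,0,0,85,2,-46,0,0,0,0,85,2,-46,0,0,0,0,85,2,-46,0,0,0,0,85,2,-46,0,0,0,0,85,2,-46,0,0,0,0,85,2,-46,0,0,0,0,85,0,0,0,0,0,0,85,0,0,0,0,0,0,85,0,0,0,0,0,0]'
python3 - <<'E'
from h import *
p,d,i=snap('wrist','w2'); print(i['xyz'])
p,d,i=load('w1'); g=cv2.cvtColor(p,cv2.COLOR_RGB2GRAY).astype(float)
g=cv2.GaussianBlur(g,(3,3),0)
def sub(y,k):
    a,b,c=y[k-1:k+2]; return k+.5*(a-c)/(a-2*b+c+1e-9)
def vert(cols,lo,hi,sgn,z):
    o=[]
    for c in cols:
        gr=sgn*np.gradient(g[:,c]); k=lo+np.argmax(gr[lo:hi]); o.append((c,sub(gr,k)))
    P=onplane(i,o,z); a,b=np.polyfit(P[:,0],P[:,1],1); r=P[:,1]-a*P[:,0]-b; ok=abs(r)<.0015+np.median(abs(r))*2
    a,b=np.polyfit(P[ok,0],P[ok,1],1); print('slope deg',np.degrees(np.arctan(a)).round(2),'y at mean',(a*P[:,0].mean()+b).round(4),P[:,0].mean().round(4),'rms',r[ok].std().round(4),'v',np.median([q[1] for q in o])); return a,b
def horiz(rows,lo,hi,sgn,z):
    o=[]
    for c in rows:
        gr=sgn*np.gradient(g[c]); k=lo+np.argmax(gr[lo:hi]); o.append((sub(gr,k),c))
    P=onplane(i,o,z); a,b=np.polyfit(P[:,1],P[:,0],1); r=P[:,0]-a*P[:,1]-b; ok=abs(r)<.0015+np.median(abs(r))*2
    a,b=np.polyfit(P[ok,1],P[ok,0],1); print('H tilt deg',np.degrees(np.arctan(a)).round(2),'x at y=.1',(a*.1+b).round(4),'rms',r[ok].std().round(4)); return a,b
print('board L/R'); horiz(range(190,330),250,275,1,.018); horiz(range(190,330),378,405,-1,.018)
print('board far, near'); vert(range(260,400),30,48,1,.018); vert(range(298,350),330,350,-1,.04)
print('offcut near'); vert(range(268,390),176,192,1,.063)
print('rubber front top'); vert(range(306,346),265,282,-1,.051)
print('jaw rear/rubber back'); vert(range(300,350),280,295,1,.061)
m=((g<45)[296:335,312:342]); v,u=np.nonzero(m); print('knob px',u.min()+312,u.max()+312,v.min()+296,v.max()+296)
C=cloud(d,i)
for c in (290,320,360): print([ (v,*C[v,c,1:].round(4)) for v in range(176,192,3)])
print([(v,*C[v,326,1:].round(4)) for v in range(266,336,4)])
E
```

```text
clock: 2.75
tool_pos: [0.5398, -0.2454, 0.2549]
orientation: [[-0.014, 1.0, -0.0], [1.0, 0.014, 0.001], [0.001, -0.0, -1.0]]
wrist_force: [-0.4, 0.4, -0.3]
width: 0.0851
finger_force: 0.0
[ 0.5388115  -0.15997528  0.39698697]
board L/R
H tilt deg 0.08 x at y=.1 0.4514 rms 0.0002
H tilt deg -0.07 x at y=.1 0.6086 rms 0.0002
board far, near
slope deg -0.0 y at mean 0.2779 0.5295 rms 0.0002 v 37.82049912602252
slope deg -0.3 y at mean -0.0588 0.5293 rms 0.0001 v 344.94954325775427
offcut near
slope deg 0.04 y at mean 0.1444 0.5305 rms 0.0001 v 183.63261562177144
rubber front top
slope deg 1.09 y at mean 0.0504 0.5295 rms 0.0001 v 267.12218290957617
jaw rear/rubber back
slope deg 0.43 y at mean 0.0235 0.5288 rms 0.0005 v 293.4912999491399
knob px 317 334 301 329
[(176, np.float64(0.1511), np.float64(0.0614)), (179, np.float64(0.1486), np.float64(0.0634)), (182, np.float64(0.1454), np.float64(0.0622)), (185, np.float64(0.1339), np.float64(0.0174)), (188, np.float64(0.1304), np.float64(0.0169)), (191, np.float64(0.127), np.float64(0.0169))]
[(176, np.float64(0.1517), np.float64(0.0625)), (
[... 661 characters left out ...]
8, np.float64(0.0322), np.float64(0.0406)), (282, np.float64(0.0314), np.float64(0.049)), (286, np.float64(0.0278), np.float64(0.0516)), (290, np.float64(0.0241), np.float64(0.0541)), (294, np.float64(0.0228), np.float64(0.0608)), (298, np.float64(0.018), np.float64(0.061)), (302, np.float64(0.0198), np.float64(0.0728)), (306, np.float64(0.0202), np.float64(0.0816)), (310, np.float64(0.0192), np.float64(0.0879)), (314, np.float64(0.0179), np.float64(0.0934)), (318, np.float64(0.0141), np.float64(0.0946)), (322, np.float64(0.0089), np.float64(0.0938)), (326, np.float64(0.0037), np.float64(0.0931)), (330, np.float64(-0.0002), np.float64(0.0944)), (334, np.float64(-0.0517), np.float64(0.0277))]
```

View pics/w2.png

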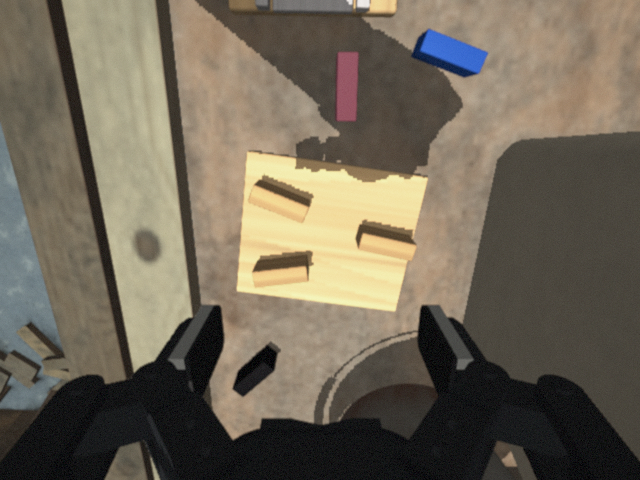

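The wrist view shows the three shims' lit tops at about (280,205), (388,247) and (282,277), with the blue, pink and black look-alikes around the scrap. Board +x lies along world +y. The gap is about 113 mm with 80 mm of travel, so two shims are needed.

```bash
python3 - <<'E'
from h import *
p,d,i=load('w2'); C=cloud(d,i)
g=cv2.cvtColor(p,cv2.COLOR_RGB2GRAY)
m=((C[...,2]>.040)&(C[...,2]<.052)&(C[...,1]>-.37)&(C[...,1]<-.2)&(C[...,0]>.43)&(C[...,0]<.66)&(g>110)).astype(np.uint8)
v,u=np.mgrid[:480,:640]
n,l,s,c=cv2.connectedComponentsWithStats(m)
for k in range(1,n):
    if s[k,4]<150: continue
    q=onplane(i,np.c_[u[l==k],v[l==k]],.045)[:,:2]*1000
    print(c[k].round(1),s[k,4],cv2.minAreaRect(q.astype(np.float32)),q.mean(0).round(1), 'pca',np.degrees(np.arctan2(*np.linalg.svd(q-q.mean(0),full_matrices=False)[2][0][::-1])).round(1))
for uv in [(400,360),(350,400),(480,300),(520,150),(560,300)]: print(uv,C[uv[1],uv[0]].round(3))
p,d,i=load('w1'); print('knob',onplane(i,[[325.5,329]],.095).round(4),onplane(i,[[325.5,311]],.095).round(4))
E
```

```text
[277.7 203.3] 1068 ((496.26678466796875, -247.18695068359375), (19.465595245361328, 61.474853515625), 68.03880310058594) [ 495.9 -246.9] pca -21.7
[386.9 246.3] 946 ((613.6173706054688, -293.2099304199219), (20.347131729125977, 62.08249282836914), 78.80943298339844) [ 613.5 -293.1] pca -12.4
[279.8 275.9] 866 ((496.3489685058594, -330.51263427734375), (61.886985778808594, 20.548521041870117), 6.383537292480469) [ 496.1 -330.4] pca -172.5
(400, 360) [ 0.654 -0.478  0.   ]
(350, 400) [ 0.588 -0.551 -0.001]
(480, 300) [ 0.728 -0.36   0.041]
(520, 150) [ 0.74  -0.189  0.041]
(560, 300) [ 0.717 -0.285  0.172]
knob [[0.5298 0.0014 0.095 ]] [[0.5294 0.0224 0.095 ]]
```

```bash
python3 -m inch '[85,-11,0,-45,0,0,-7.6,85,-11,0,-45,0,0,-7.6,85,-11,-1,-45,0,0,-7.6,85,-10.6,-0.6,-45,0,0,0,85,0,0,0,0,0,0,85,0,0,0,0,0,0,85,0,0,0,0,0,0]'
```

```text
clock: 3.5
tool_pos: [0.4981, -0.2495, 0.0777]
orientation: [[0.375, 0.927, 0.004], [0.927, -0.375, -0.001], [0.001, 0.004, -1.0]]
wrist_force: [-0.1, -0.8, -0.4]
width: 0.085
finger_force: 0.0
```

```bash
python3 -m inch '[85,-1,1,-25,0,0,0,85,-1,1,-25,0,0,0,85,0,0.5,-14,0,0,0,85,0,0,-6,0,0,0,85,0,0,0,0,0,0,85,0,0,0,0,0,0]'
python3 -m inch '[55,0,0,0,0,0,0,55,0,0,0,0,0,0,55,0,0,0,0,0,0,55,0,0,0,0,0,0,55,0,0,0,0,0,0,55,0,0,0,0,0,0]' 30
```

```text
clock: 4.1
tool_pos: [0.4945, -0.2474, 0.0064]
orientation: [[0.377, 0.926, 0.002], [0.926, -0.377, -0.001], [0.0, 0.002, -1.0]]
wrist_force: [-0.1, -0.1, -0.7]
width: 0.0852
finger_force: 0.0
clock: 4.7
tool_pos: [0.4943, -0.2472, 0.0062]
orientation: [[0.377, 0.926, 0.002], [0.926, -0.377, -0.0], [0.0, 0.002, -1.0]]
wrist_force: [-1.7, -0.0, 7.0]
width: 0.0621
finger_force: 32.7
```

```bash
python3 -m inch '[55,0,0,20,0,0,0,55,0,0,45,0,0,0,55,0,0,45,0,0,7.4,55,4,42,15,0,0,7.4,55,5,47,0,0,0,7.3,55,5,47,0,0,0,0,55,5,47,0,0,0,0,55,5,47,0,0,0,0,55,5,47,0,0,0,0,55,5,47,0,0,0,0,55,2,40,0,0,0,0,55,0,15,0,0,0,0]'
python3 -m inch '[55,0,0,0,0,0,0,55,0,0,0,0,0,0,55,0,0,0,0,0,0]'
```

```text
clock: 5.9
tool_pos: [0.5293, 0.1374, 0.1303]
orientation: [[-0.005, 1.0, 0.0], [1.0, 0.005, 0.002], [0.002, 0.0, -1.0]]
wrist_force: [-0.0, -0.9, -0.3]
width: 0.0614
finger_force: 33.1
clock: 6.2
tool_pos: [0.5298, 0.1297, 0.1305]
orientation: [[0.004, 1.0, 0.0], [1.0, -0.004, -0.001], [-0.001, 0.0, -1.0]]
wrist_force: [-0.7, 0.2, -1.3]
width: 0.0615
finger_force: 33.1
```

```bash
python3 -m inch '[55,0,0.3,-40,0,0,0.2,55,0,0.3,-40,0,0,0,55,0,0.2,-22,0,0,0,55,0,0,-9,0,0,0,55,0,0,0,0,0,0,55,0,0,0,0,0,0]'
```

```text
clock: 6.8
tool_pos: [0.5306, 0.1321, 0.0203]
orientation: [[-0.001, 1.0, 0.001], [1.0, 0.001, 0.0], [0.0, 0.001, -1.0]]
wrist_force: [-0.1, -0.1, -0.3]
width: 0.0614
finger_force: 33.1
```

Lower the last 4 mm slowly, watching for contact.

```bash
python3 -m inch '[55,0,0,-2.5,0,0,0,55,0,0,-1.5,0,0,0,55,0,0,0,0,0,0,55,0,0,0,0,0,0]'
```

```text
clock: 7.2
tool_pos: [0.5306, 0.1318, 0.0164]
orientation: [[-0.001, 1.0, 0.002], [1.0, 0.001, -0.0], [-0.0, 0.002, -1.0]]
wrist_force: [0.2, -5.0, -0.7]
width: 0.0617
finger_force: 33.5
```

```bash
python3 -m inch '[55,0,-2,0,0,0,0,55,0,0,0,0,0,0]'
python3 -m inch '[55,0,0,-1.2,0,0,0,55,0,0,0,0,0,0,55,0,0,0,0,0,0]'
```

```text
clock: 7.4
tool_pos: [0.5298, 0.1312, 0.0156]
orientation: [[-0.003, 1.0, 0.0], [1.0, 0.003, 0.001], [0.001, 0.0, -1.0]]
wrist_force: [0.3, 0.5, -1.0]
width: 0.062
finger_force: 33.4
clock: 7.7
tool_pos: [0.5298, 0.1314, 0.0152]
orientation: [[-0.003, 1.0, 0.0], [1.0, 0.003, 0.001], [0.001, 0.0, -1.0]]
wrist_force: [-4.4, -2.1, 13.8]
width: 0.0614
finger_force: 34.5
```

```bash
python3 -m inch '[55,0,0,0.5,0,0,0,85,0,0,0,0,0,0,85,0,0,0,0,0,0,85,0,0,0,0,0,0,85,0,0,15,0,0,0,85,0,0,40,0,0,0,85,0,0,45,0,0,0,85,0,-20,45,0,0,0,85,0,-45,45,0,0,0,85,0,-45,0,0,0,0,85,0,0,0,0,0,0,85,0,0,0,0,0,0]'
python3 - <<'E'
from h import *
s=get_state(); print(s['tool_pos'],s['width'])
p,d,i=snap('wrist','w3'); C=cloud(d,i); g=cv2.cvtColor(p,cv2.COLOR_RGB2GRAY)
m=((C[...,2]>.048)&(C[...,2]<.059)&(C[...,1]>.1)&(C[...,1]<.16)&(abs(C[...,0]-.53)<.07)).astype(np.uint8)
n,l,s,c=cv2.connectedComponentsWithStats(m); v,u=np.mgrid[:480,:640]
for k in range(1,n):
    if s[k,4]<150: continue
    q=onplane(i,np.c_[u[l==k],v[l==k]],.054)[:,:2]*1000
    print(c[k].round(1),s[k,4],cv2.minAreaRect(q.astype(np.float32)),q.mean(0).round(1))
E
```

```text
clock: 8.9
tool_pos: [0.5296, 0.0295, 0.196]
orientation: [[0.0, 1.0, 0.001], [1.0, -0.0, 0.001], [0.001, 0.001, -1.0]]
wrist_force: [-0.2, 1.1, -0.1]
width: 0.0851
finger_force: 0.0
[0.52958256 0.02947949 0.19599315] 0.08506126814486825
[321.5  73.6] 285 ((529.5465087890625, 144.7050018310547), (126.2250747680664, 0.6803414821624756), 0.03077402152121067) [531.  144.6]
[320.6  92.4] 2254 ((530.3222045898438, 131.4539794921875), (61.481807708740234, 18.986671447753906), 0.02938711829483509) [530.3 131.6]
```

View pics/w3.png

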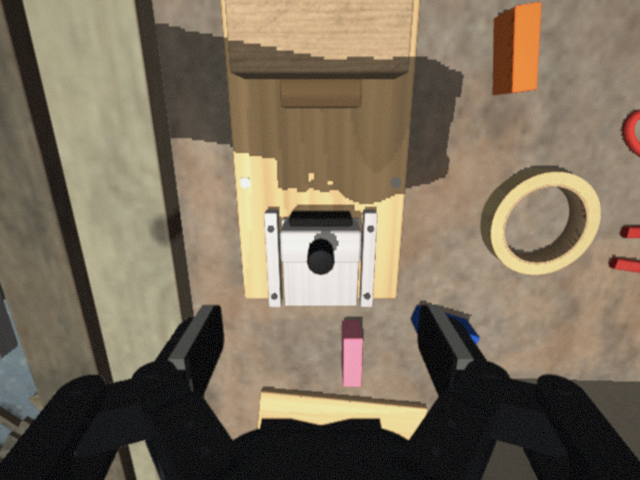

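The first shim stands square at (530.3,131.5), image centre about (321,93), some 3 mm short of the offcut. The offcut hasn't moved. Next I fetch the second shim.

```bash
python3 -m inch '[85,-4,-45,0,0,0,2.3,85,-4,-45,0,0,0,2.3,85,-4,-45,0,0,0,2.3,85,-4,-45,0,0,0,0,85,-4,-45,-30,0,0,0,85,-4,-45,-30,0,0,0,85,-4,-45,-30,0,0,0,85,-5,-45,-30,0,0,0,85,0,0,0,0,0,0,85,0,0,0,0,0,0,85,0,0,0,0,0,0]'
```

```text
clock: 10.05
tool_pos: [0.4991, -0.3134, 0.0843]
orientation: [[-0.125, 0.992, 0.0], [0.992, 0.125, 0.001], [0.001, 0.0, -1.0]]
wrist_force: [0.4, 0.7, -1.0]
width: 0.0847
finger_force: 0.0
```

```bash
python3 -m inch '[85,-2,-16,0,0,0,-0.2,85,0,0,-5,0,0,0,85,0,0,0,0,0,0]'
```

```text
clock: 10.35
tool_pos: [0.4961, -0.331, 0.0793]
orientation: [[-0.119, 0.993, 0.0], [0.993, 0.119, 0.0], [0.0, 0.0, -1.0]]
wrist_force: [-0.1, -0.1, -1.1]
width: 0.085
finger_force: 0.0
```

```bash
python3 -m inch '[85,0,0.3,-28,0,0,0,85,0,0,-25,0,0,0,85,0,0,-14,0,0,0,85,0,0,-5.5,0,0,0,85,0,0,0,0,0,0,85,0,0,0,0,0,0]'
python3 -m inch '[55,0,0,0,0,0,0,55,0,0,0,0,0,0,55,0,0,0,0,0,0,55,0,0,0,0,0,0,55,0,0,0,0,0,0,55,0,0,0,0,0,0]' 30
```

```text
clock: 10.95
tool_pos: [0.4965, -0.3314, 0.0077]
orientation: [[-0.119, 0.993, 0.001], [0.993, 0.119, -0.001], [-0.001, 0.001, -1.0]]
wrist_force: [1.1, -0.3, -0.6]
width: 0.085
finger_force: 0.0
clock: 11.55
tool_pos: [0.4966, -0.3314, 0.0079]
orientation: [[-0.119, 0.993, 0.002], [0.993, 0.119, -0.001], [-0.001, 0.001, -1.0]]
wrist_force: [-0.7, 0.0, 6.7]
width: 0.062
finger_force: 33.3
```

```bash
python3 -m inch '[55,0,0,20,0,0,0,55,0,0,45,0,0,0,55,0,20,45,0,0,-2.3,55,4,45,12,0,0,-2.3,55,4,45,0,0,0,-2.2,55,4,45,0,0,0,0,55,4,45,0,0,0,0,55,4,45,0,0,0,0,55,4,45,0,0,0,0,55,4,45,0,0,0,0,55,4,45,0,0,0,0,55,1,30,0,0,0,0]'
python3 -m inch '[55,0,0,0,0,0,0,55,0,0,0,0,0,0,55,0,0,0,0,0,0]'
```

```text
clock: 12.75
tool_pos: [0.529, 0.0829, 0.129]
orientation: [[-0.004, 1.0, 0.0], [1.0, 0.004, 0.001], [0.001, 0.0, -1.0]]
wrist_force: [1.4, -0.4, 0.1]
width: 0.0618
finger_force: 33.1
clock: 13.05
tool_pos: [0.5289, 0.0776, 0.129]
orientation: [[0.001, 1.0, 0.0], [1.0, -0.001, -0.0], [-0.0, 0.0, -1.0]]
wrist_force: [1.0, -0.2, -0.3]
width: 0.0614
finger_force: 33.1
```

```bash
python3 -m inch '[55,1,29,0,0,0,0,55,0,0,0,0,0,0,55,0,0,-40,0,0,0,55,0,0,-40,0,0,0,55,0,0,-20,0,0,0,55,0,0,-7,0,0,0,55,0,0,0,0,0,0,55,0,0,0,0,0,0]'
```

```text
clock: 13.85
tool_pos: [0.5309, 0.1073, 0.0229]
orientation: [[0.0, 1.0, 0.002], [1.0, -0.0, 0.0], [0.0, 0.002, -1.0]]
wrist_force: [-0.1, 0.5, -0.3]
width: 0.0616
finger_force: 33.1
```

```bash
python3 -m inch '[55,0,0,-3,0,0,0,55,0,0,-2,0,0,0,55,0,0,-1,0,0,0,55,0,0,0,0,0,0,55,0,0,0,0,0,0]'
```

```text
clock: 14.35
tool_pos: [0.5304, 0.1082, 0.0168]
orientation: [[-0.001, 1.0, 0.001], [1.0, 0.001, 0.001], [0.001, 0.001, -1.0]]
wrist_force: [-2.3, 0.7, 9.1]
width: 0.0615
finger_force: 34.0
```

```bash
python3 -m inch '[55,0,0,0.5,0,0,0,85,0,0,0,0,0,0,85,0,0,0,0,0,0,85,0,0,0,0,0,0,85,0,0,15,0,0,0,85,0,0,40,0,0,0,85,0,0,45,0,0,0,85,0,-20,45,0,0,0,85,0,-40,40,0,0,0,85,0,-40,0,0,0,0,85,0,0,0,0,0,0,85,0,0,0,0,0,0]'
python3 - <<'E'
from h import *
p,d,i=snap('wrist','w4'); C=cloud(d,i)
m=((C[...,2]>.048)&(C[...,2]<.059)&(C[...,1]>.08)&(C[...,1]<.16)&(abs(C[...,0]-.53)<.07)).astype(np.uint8)
n,l,s,c=cv2.connectedComponentsWithStats(m); v,u=np.mgrid[:480,:640]
for k in range(1,n):
    if s[k,4]<150: continue
    q=onplane(i,np.c_[u[l==k],v[l==k]],.054)[:,:2]*1000
    print(c[k].round(1),s[k,4],cv2.minAreaRect(q.astype(np.float32)),q.mean(0).round(1))
g=cv2.cvtColor(p,cv2.COLOR_RGB2GRAY); m=(C[...,2]>.088)&(C[...,2]<.1)&(abs(C[...,0]-.53)<.03)&(abs(C[...,1]-.01)<.03)
q=C[m]; print('knob top',m.sum(),q.min(0).round(4),q.max(0).round(4),((q.min(0)+q.max(0))/2).round(4))
E
```

```text
clock: 15.55
tool_pos: [0.5299, 0.0116, 0.1977]
orientation: [[0.002, 1.0, 0.001], [1.0, -0.002, 0.001], [0.001, 0.001, -1.0]]
wrist_force: [1.2, -0.4, -0.2]
width: 0.0849
finger_force: 0.0
[320.3  47.3] 468 ((529.6442260742188, 144.4156494140625), (1.9640580415725708, 127.82781982421875), 89.948486328125) [530.6 144.6]
[319.7  67.2] 2424 ((530.326171875, 130.97811889648438), (19.6438045501709, 61.488304138183594), 89.94691467285156) [530.2 131.3]
[320.5 100.5] 2227 ((530.71826171875, 107.98365020751953), (19.374053955078125, 61.43586349487305), 89.93891143798828) [530.7 108.1]
knob top 634 [ 0.5195 -0.0016  0.0881] [0.5408 0.0199 0.0961] [0.5302 0.0092 0.0921]
```

View pics/w4.png

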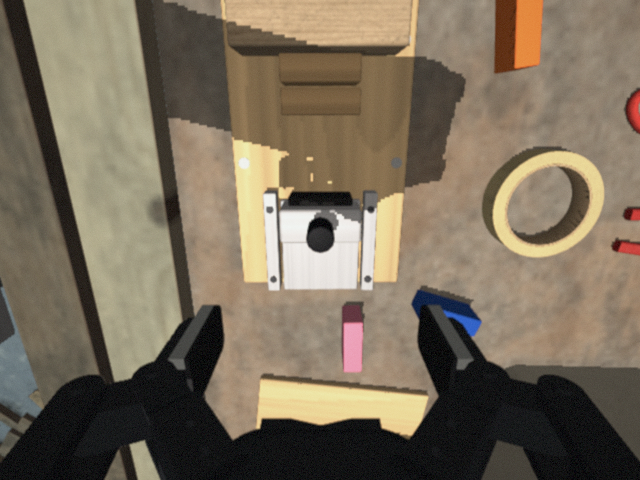

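Both shims stand square at y≈131.3 and 108.1 (pixels (320,67) and (320,100)), with the offcut still in place. The knob is at (530,9). Next I turn the gripper 90° so the fingers sit fore and aft of the knob.

```bash
python3 -m inch '[85,0,0,-6,0,0,8.2,85,0,0,-6,0,0,8.2,85,0,0,-6,0,0,8.2,85,0,0,-6,0,0,8.2,85,0,0,-6,0,0,8.2,85,0,0,-6,0,0,8.2,85,0,0,-6,0,0,8.2,85,0,0,-6,0,0,8.2,85,0,0,-6,0,0,8.2,85,0,-1,-6,0,0,8.2,85,0,-1,-6,0,0,8.0,85,0,0,0,0,0,0]'
python3 -m inch '[85,0,0,0,0,0,0,85,0,0,0,0,0,0]'
```

```text
clock: 16.8
tool_pos: [0.5292, 0.0117, 0.1297]
orientation: [[-1.0, -0.004, -0.002], [-0.004, 1.0, 0.0], [0.002, 0.0, -1.0]]
wrist_force: [-0.5, 0.8, 0.2]
width: 0.085
finger_force: 0.0
clock: 17.0
tool_pos: [0.5301, 0.0111, 0.1308]
orientation: [[-1.0, 0.002, -0.0], [0.002, 1.0, 0.0], [0.0, 0.0, -1.0]]
wrist_force: [0.3, 0.0, 1.0]
width: 0.0852
finger_force: 0.0
```

```bash
python3 -m inch '[85,0,-2,-30,0,0,0,85,0,0,-22,0,0,0,85,0,0,-12,0,0,0,85,0,0,0,0,0,0,85,0,0,0,0,0,0]'
python3 -m inch '[10,0,0,0,0,0,0,10,0,0,0,0,0,0,10,0,0,0,0,0,0,10,0,0,0,0,0,0,10,0,0,0,0,0,0,10,0,0,0,0,0,0,10,0,0,0,0,0,0,10,0,0,0,0,0,0]' 50
```

```text
clock: 17.5
tool_pos: [0.5304, 0.0087, 0.0672]
orientation: [[-1.0, -0.0, 0.0], [-0.0, 1.0, -0.0], [-0.0, -0.0, -1.0]]
wrist_force: [0.0, 0.1, 0.8]
width: 0.0845
finger_force: 0.0
clock: 18.3
tool_pos: [0.5302, 0.0083, 0.0672]
orientation: [[-1.0, -0.0, 0.0], [-0.0, 1.0, -0.0], [-0.0, -0.0, -1.0]]
wrist_force: [-1.0, -1.5, 6.5]
width: 0.0203
finger_force: 48.8
```

```bash
python3 -m inch '[10,0,8,0,0,0,0,10,0,12,0,0,0,0,10,0,12,0,0,0,0,10,0,12,0,0,0,0,10,0,10,0,0,0,0,10,0,6,0,0,0,0,10,0,3,0,0,0,0,10,0,2,0,0,0,0,10,0,2,0,0,0,0,10,0,0,0,0,0,0,10,0,0,0,0,0,0]'
```

```text
clock: 19.4
tool_pos: [0.5302, 0.0754, 0.0673]
orientation: [[-1.0, -0.001, 0.001], [-0.001, 1.0, -0.0], [-0.001, -0.0, -1.0]]
wrist_force: [-2.0, -2.3, 6.5]
width: 0.0202
finger_force: 49.1
```

```bash
python3 -m inch '[10,0,1,0,0,0,0,10,0,1,0,0,0,0,10,0,1,0,0,0,0,10,0,0,0,0,0,0,10,0,0,0,0,0,0]'
```

```text
clock: 19.9
tool_pos: [0.5302, 0.0782, 0.0672]
orientation: [[-1.0, -0.0, 0.0], [-0.0, 1.0, -0.0], [-0.0, -0.0, -1.0]]
wrist_force: [-2.1, -3.2, 7.3]
width: 0.0203
finger_force: 49.1
```

```bash
python3 -m inch '[10,0,1,0,0,0,0,10,0,1,0,0,0,0,10,0,1,0,0,0,0,10,0,0,0,0,0,0,10,0,0,0,0,0,0]'; python3 -m inch '[10,0,1,0,0,0,0,10,0,1,0,0,0,0,10,0,0,0,0,0,0]'
```

```text
clock: 20.4
tool_pos: [0.5302, 0.0807, 0.0672]
orientation: [[-1.0, 0.0, 0.0], [0.0, 1.0, -0.001], [-0.0, -0.001, -1.0]]
wrist_force: [-1.3, -3.4, 7.0]
width: 0.0209
finger_force: 49.1
clock: 20.7
tool_pos: [0.5302, 0.0814, 0.0672]
orientation: [[-1.0, 0.001, 0.0], [0.001, 1.0, -0.002], [-0.0, -0.002, -1.0]]
wrist_force: [-2.5, -8.3, 7.9]
width: 0.0203
finger_force: 49.3
```

```bash
python3 -m inch '[10,0,1,0,0,0,0,10,0,1,0,0,0,0,10,0,1,0,0,0,0,10,0,0,0,0,0,0,10,0,0,0,0,0,0]'; python3 -m inch '[10,0,1,0,0,0,0,10,0,1,0,0,0,0,10,0,0,0,0,0,0,10,0,0,0,0,0,0]'
```

```text
clock: 21.2
tool_pos: [0.5302, 0.0835, 0.0672]
orientation: [[-1.0, 0.002, 0.0], [0.002, 1.0, -0.003], [-0.0, -0.003, -1.0]]
wrist_force: [-1.2, -9.8, 8.5]
width: 0.0201
finger_force: 49.4
clock: 21.6
tool_pos: [0.5301, 0.085, 0.0672]
orientation: [[-1.0, 0.002, 0.0], [0.002, 1.0, -0.003], [-0.0, -0.003, -1.0]]
wrist_force: [-1.2, -11.3, 9.6]
width: 0.0205
finger_force: 49.5
```

```bash
python3 -m inch '[10,0,1,0,0,0,0,10,0,1,0,0,0,0,10,0,0,0,0,0,0,10,0,0,0,0,0,0]'; python3 -m inch '[10,0,0.7,0,0,0,0,10,0,0,0,0,0,0,10,0,0,0,0,0,0,10,0,0,0,0,0,0]'
python3 - <<'E'
from h import *
snap('scene','s2'); p,d,i=snap('wrist','w5')
a=cv2.imread('pics/s2.png')[210:330,170:330]; a=cv2.resize(a,None,fx=2.5,fy=2.5,interpolation=cv2.INTER_CUBIC)
b=cv2.imread('pics/w5.png'); b=cv2.resize(b,(400,300)); cv2.imwrite('pics/c.png',np.hstack([a,b]))
E
```

```text
clock: 22.0
tool_pos: [0.5302, 0.0864, 0.0672]
orientation: [[-1.0, 0.002, 0.0], [0.002, 1.0, -0.004], [-0.0, -0.004, -1.0]]
wrist_force: [-2.4, -13.8, 10.0]
width: 0.0203
finger_force: 49.6
clock: 22.4
tool_pos: [0.5301, 0.0868, 0.0672]
orientation: [[-1.0, 0.003, -0.0], [0.003, 1.0, -0.004], [0.0, -0.004, -1.0]]
wrist_force: [-2.5, -14.1, 8.8]
width: 0.0204
finger_force: 49.6
```

View pics/c.png

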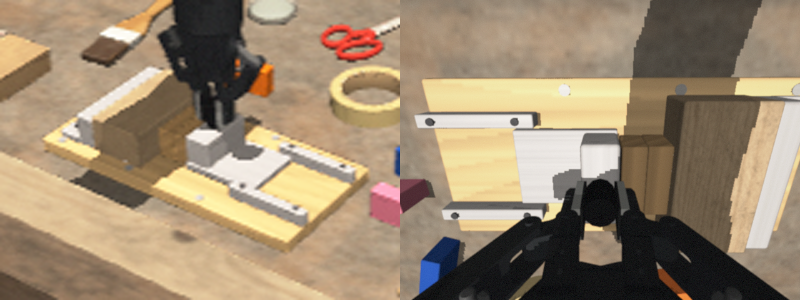

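The view shows the jaw face, two shims, offcut and fence closed up in a row with no visible gaps, and the gripper still on the knob. The push is 14 N at about 78.5 mm of travel, so I'm handing in.

```bash
python3 -m inch '[10,0,0,0,0,0,0,10,0,0,0,0,0,0,10,0,0,0,0,0,0]'; python3 -c "
from station import *
print(hand_in())"
```

```text
clock: 22.8
tool_pos: [0.5302, 0.0868, 0.0672]
orientation: [[-1.0, 0.003, -0.0], [0.003, 1.0, -0.004], [0.0, -0.004, -1.0]]
wrist_force: [-2.2, -14.3, 9.3]
width: 0.0203
finger_force: 49.6
the job is handed in; nothing more can be done
None
```

I handed the job in at 22.8 s: two shims stand square between offcut and jaw, the third was left on its scrap, and the gripper is holding the knob, pushing with about 14 N at roughly 78.5 mm of the 80 mm travel (no verdict was returned).

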